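# Find the red cup among the closed finds cases

### The arm

A 6-joint arm with a two-finger parallel gripper is mounted at the origin on the work surface. World frame = base frame: x ahead of the robot, y to its left, z up, the work surface at z = 0. Lengths are in m, angles in rad, forces in N, time in s.
With the tool pointing down it reaches from about 0.35 to 0.85 m from the base axis. Payload 8.1 kg.
Tool frame: the origin (TCP) lies midway between the tips of the shut fingers; the grasp point (between the pads) lies 19 mm behind it (ctrl.hold_point_z is the distance from the TCP to the grasp point, in m); z points along the fingers, y is the line along which they close (so a half turn about z gives the same grasp; the last joint's range is limited). The gripper opens to 85 mm and grips with 20 to 120 N. Pads are 22 mm wide; open, the fingers measure 114 mm over their backs; the gripper's body (76 mm by 85 mm) begins 54 mm behind the grasp point. The pads swing forward as they close: fully open they stand 13 mm farther back than shut.
Start: joints at [-1.321, 0.13, 1.488, -0, 1.523, -0.085], TCP at [0.197, -0.567, 0.231] pointing down, gripper open.
Joint ranges: [-2.96, 2.96], [-0.89, 2.26], [0.02, 2.5], [-1.34, 4.48], [0, 2.73], [-2.66, 2.66]. Speed limits (rad/s): [2.39, 2.39, 2.79, 3.14, 3.14, 3.14].

### API

Orientations are given as a unit quaternion [x, y, z, w].
In Python, from plant import ctrl gives the robot as it stands. The module is installed in compiled form; this text tells all that it offers.
- The arm moves only by the tool arm_command, never from a script. Its argument "targets" is a list of rows, each an object with "delta_pos": the shift along the world's x, y, z as a fraction of full scale, a list of three; "twist": the turn, a rotation vector about the world's x, y, z as a fraction of full scale, a list of three; "hand": the opening, from 0 (shut) to 1 (fully open). In form: [{"delta_pos": [dx, dy, dz], "twist": [ax, ay, az], "hand": hand}, ...]. A call has exactly 5 rows; each row shifts and turns the commanded pose from where the row before left it; what a row does not reach is not made up. Full scale, the value 1, is 0.04 m for a shift and 4 degrees for a turn. A row lasts 1/10 s, in which the tool goes at most 50 mm and 8.59 degrees, less where a joint would pass 70% of its speed; a pose out of reach is approached as far as the arm can. A call with a number of a shift or a turn outside -1 to 1 is refused whole. A call with a gripper value outside its range is refused whole. The fingers move at their own pace and stop on an object; "newtons" is the grip in N (left out, the last holds). Time passes only in rows, so rows that do not move let the fingers close, or fill a call up. It gives the time, the measured TCP pose, the force, the opening and the grip force at its end, in the units of the state.
- ctrl.get_state(): the state, without advancing time (a new reading comes with each control period).
- ctrl.get_image(name): name is "scene" or "top"; returns the picture (420x560x3 uint8, blue, green, red); there is no depth.
- ctrl.camera_model(name): a dict with "camera_matrix" (3x3 intrinsics, pixels), "dist" ([k1, k2, p1, p2, k3] as OpenCV has them; the pictures are not rectified), "world_to_cam" (4x4, takes a point from world to camera coordinates). Camera axes: x right, y down, z forward; pixel columns grow to the right and rows downward; lengths in m; the calibration is good to about 2 mm. A picture is of the moment at which its call begins. camera_model takes no time and is no camera call.
- ctrl.hand_in(): hands the job in; it is judged then, once.
The state is a dict: "t": time; "qpos": joint angles; "qd": joint speeds; "tau": joint torques, N m; "eef_pos": TCP position; "tcp_rot": TCP orientation; "force": force on the tool from outside, world axes, zero at the start; "moment": the same for the moment, N m; "width": opening from 0.0 (shut) to 1.0 (fully open); "finger_force": force on a finger pad.
Only numpy, scipy, OpenCV 4.12 (cv2) and the standard library are available. Lean on these libraries where they do the work, as an engineer would, in place of code of your own. Each camera call takes 0.05 s, during which the arm holds its last target. There are 200 camera calls.

### The job

Before taking anything out, open all three finds cases wide so that all the cups can be seen together. Then lift out the brick-red cup, stand it gently upright in the middle of the turntable, and see that the two cases which still hold cups end fully shut while the empty one stays wide open. Leave the other two cups in their nests, and do not disturb the bottle, the jar and the jug.

Things in the scene. Friction and masses are not known exactly. Their poses are not given: they have to be found in the camera images.
- box_a: one of three identical pale grey hinged cases, fixed, in a row with the turntable in any order, slightly turned. Shut: 100 mm deep (x), 120 wide (y), 76 high: tray 28 mm high (walls 4 mm) under a hollow cover 48 mm high. Origin: centre of the underside; x points to the hinge at the rear, away from the robot. In the tray a dark foam ramp, 46 by 60 mm (y), falls 35 degrees to the front (-x)
- lid_a (a joint): cover of box_a, rad: 0 shut, 1.65 fully open (upright, leaning slightly back). About 150 g, soft hinge with a damper: let go below about 1.05 it sinks shut in 1 to 2 s, above that it sinks open, so it has only to be carried or pushed past that point
- lid_a_bar (a point): middle of the dark round handle bar on the cover of box_a: 10 mm thick, parallel to the case's y, 64 mm free between its two posts, 42 mm in front of the cover's front face and, shut, 58 mm above the bench (92 mm in front of the case's centre). Seen from the hinge, shut, it lies at (-142, 0, 30) mm in the case's axes. The bar is round and can turn between the fingers
- lid_a_hinge (a point): hinge axis of the cover of box_a, parallel to the case's y: at the top rear edge of the tray, (50, 0, 28) mm from the case's origin
- cup_red: small brick-red terracotta cup, 48 mm high, foot 33 mm across, waist 26 mm, bowl 38 mm across and straight-sided over the top 20 mm; about 60 g (40 to 85 g). Origin: centre of the foot; z along its axis to the mouth. It starts in box_a, foot on the foam ramp, centre of the foot at (16, 0, 19) mm in the case, axis leaning 35 degrees from vertical, mouth to the case's -x, bowl resting on a 24 mm wide foam stop; its two y sides are free
- box_b: one of three identical pale grey hinged cases, fixed, in a row with the turntable in any order, slightly turned. Shut: 100 mm deep (x), 120 wide (y), 76 high: tray 28 mm high (walls 4 mm) under a hollow cover 48 mm high. Origin: centre of the underside; x points to the hinge at the rear, away from the robot. In the tray a dark foam ramp, 46 by 60 mm (y), falls 35 degrees to the front (-x)
- lid_b (a joint): cover of box_b, rad: 0 shut, 1.65 fully open (upright, leaning slightly back). About 150 g, soft hinge with a damper: let go below about 1.05 it sinks shut in 1 to 2 s, above that it sinks open, so it has only to be carried or pushed past that point
- lid_b_bar (a point): middle of the dark round handle bar on the cover of box_b: 10 mm thick, parallel to the case's y, 64 mm free between its two posts, 42 mm in front of the cover's front face and, shut, 58 mm above the bench (92 mm in front of the case's centre). Seen from the hinge, shut, it lies at (-142, 0, 30) mm in the case's axes. The bar is round and can turn between the fingers
- lid_b_hinge (a point): hinge axis of the cover of box_b, parallel to the case's y: at the top rear edge of the tray, (50, 0, 28) mm from the case's origin
- cup_buff: small pale yellow-buff clay cup, 48 mm high, foot 33 mm across, waist 26 mm, bowl 38 mm across and straight-sided over the top 20 mm; about 60 g (40 to 85 g). Origin: centre of the foot; z along its axis to the mouth. It starts in box_b, foot on the foam ramp, centre of the foot at (16, 0, 19) mm in the case, axis leaning 35 degrees from vertical, mouth to the case's -x, bowl resting on a 24 mm wide foam stop; its two y sides are free
- box_c: one of three identical pale grey hinged cases, fixed, in a row with the turntable in any order, slightly turned. Shut: 100 mm deep (x), 120 wide (y), 76 high: tray 28 mm high (walls 4 mm) under a hollow cover 48 mm high. Origin: centre of the underside; x points to the hinge at the rear, away from the robot. In the tray a dark foam ramp, 46 by 60 mm (y), falls 35 degrees to the front (-x)
- lid_c (a joint): cover of box_c, rad: 0 shut, 1.65 fully open (upright, leaning slightly back). About 150 g, soft hinge with a damper: let go below about 1.05 it sinks shut in 1 to 2 s, above that it sinks open, so it has only to be carried or pushed past that point
- lid_c_bar (a point): middle of the dark round handle bar on the cover of box_c: 10 mm thick, parallel to the case's y, 64 mm free between its two posts, 42 mm in front of the cover's front face and, shut, 58 mm above the bench (92 mm in front of the case's centre). Seen from the hinge, shut, it lies at (-142, 0, 30) mm in the case's axes. The bar is round and can turn between the fingers
- lid_c_hinge (a point): hinge axis of the cover of box_c, parallel to the case's y: at the top rear edge of the tray, (50, 0, 28) mm from the case's origin
- cup_dark: small dark grey-brown clay cup, 48 mm high, foot 33 mm across, waist 26 mm, bowl 38 mm across and straight-sided over the top 20 mm; about 60 g (40 to 85 g). Origin: centre of the foot; z along its axis to the mouth. It starts in box_c, foot on the foam ramp, centre of the foot at (16, 0, 19) mm in the case, axis leaning 35 degrees from vertical, mouth to the case's -x, bowl resting on a 24 mm wide foam stop; its two y sides are free
- turntable: fixed grey banding wheel (does not turn), disc 140 mm across, 50 mm high over its felt. Origin: centre of the underside
- turntable_top (a point): centre of the felt top of the turntable, 50 mm above the bench; felt 124 mm across
- wash_bottle: bystander: white plastic bottle with blue cap, 62 mm across, 165 mm high, behind the row. Origin: centre of the underside
- glass_jar: bystander: glass jar with brass lid, 60 mm across, 90 mm high, behind the row. Origin: centre of the underside
- jug: bystander: small terracotta jug, 60 mm across, 60 mm high, with a handle, beyond the left end of the row. Origin: centre of the underside
There are look-alikes about, which are no part of the job. Leave any pink look-alike of the box_b alone.

How it is judged:
By the outcome, as a careful person would: the job done as asked, in the order asked, and still so for the second after the job is handed in, with the robot touching nothing.
It also fails if it takes over 72 s, if anything falls off the work surface, if the arm or the gripper's body presses on something with over 40 N, if the wrist force passes 120 N, or if a joint passes its speed limit or range.

## Working session

There is one attempt and no reset: what is moved stays moved. The work goes in short steps, Python scripts to look and compute and a tool call to move; the robot and the scene stay as the last step left them, time stands still between calls to the robot, and variables do not carry over. Pictures are saved under pics/ and viewed, at most 10 in all, crops included, and the job is handed in when it is done.

Besides the shell and the picture viewer there is one more tool, called after "Call:" as a command line: name --argument value ..., lists and objects as JSON in quotes. arm_command: Moves the arm, as the interface text tells. Its arguments: {"type":"object","properties":{"targets":{"type":"array","items":{"type":"object","properties":{"delta_pos":{"type":"array","items":{"type":"number","minimum":-1,"maximum":1}},"twist":{"type":"array","items":{"type":"number","minimum":-1,"maximum":1}},"hand":{"type":"number"}}}},"newtons":{"type":"number"}},"required":["targets"]}

```bash
mkdir -p pics; cat > h.py <<'E'
import numpy as np, cv2
from plant import ctrl
from scipy.spatial.transform import Rotation as R
def snap(n,f):
    im=ctrl.get_image(n); cv2.imwrite('pics/'+f,im); return im
def cam(n):
    m=ctrl.camera_model(n); return np.array(m["camera_matrix"]),np.array(m["dist"]),np.array(m["world_to_cam"])
def proj(n,P):
    K,d,T=cam(n); P=np.atleast_2d(np.array(P,float))
    return cv2.projectPoints(P.reshape(-1,1,3),cv2.Rodrigues(T[:3,:3])[0],T[:3,3],K,d)[0].reshape(-1,2)
def ray(n,uv,z):
    K,d,T=cam(n); p=cv2.undistortPoints(np.array(uv,float).reshape(-1,1,2),K,d).reshape(-1,2)
    c=-T[:3,:3].T@T[:3,3]; v=np.c_[p,np.ones(len(p))]@T[:3,:3]
    return c+v*((z-c[2])/v[:,2])[:,None]
E
python3 - <<'E'
from h import *
a=snap('top','top0.png');b=snap('scene','scene0.png')
for n in('top','scene'):
    K,d,T=cam(n);print(n,-T[:3,:3].T@T[:3,3],T[2,:3],K[0,0])
s=ctrl.get_state();print(s, ctrl.hold_point_z)
E
```

```text
top [0.31605078 0.06229973 1.14091741] [ 2.03491660e-01 -9.73796079e-04 -9.79076195e-01] 512.3650120282475
scene [0.84972506 0.68596183 0.88718088] [-0.29361272 -0.57078927 -0.76680583] 439.7000833140392
{'t': 0.1, 'qpos': array([-1.32141132e+00,  1.31124735e-01,  1.48920127e+00,  1.03066821e-05,
        1.52299371e+00, -8.54018896e-02]), 'qd': array([-7.73598036e-05, -6.84928896e-04, -4.48690204e-03, -1.00341626e-03,
        1.46004585e-05, -9.81756190e-04]), 'tau': array([ 9.61398837e-04, -5.70952213e+01, -5.01941586e+01, -2.90501075e-04,
        8.15144536e-03, -2.13097269e-05]), 'eef_pos': array([ 0.19703845, -0.56618573,  0.23030902]), 'tcp_rot': array([ 9.86022075e-01,  1.66612489e-01, -6.55930051e-05, -8.61051640e-04]), 'force': array([ 0.11931584, -0.36014189, -0.40368855]), 'moment': array([-0.0186578 ,  0.01324048,  0.03278885]), 'finger_force': 0.0, 'width': 1.000478356212305} 0.0187
```

View pics/top0.png

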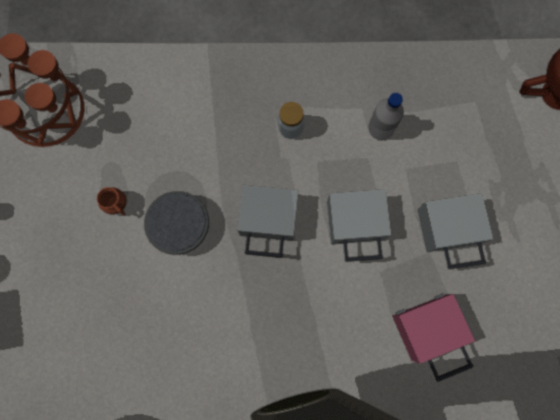

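View pics/scene0.png

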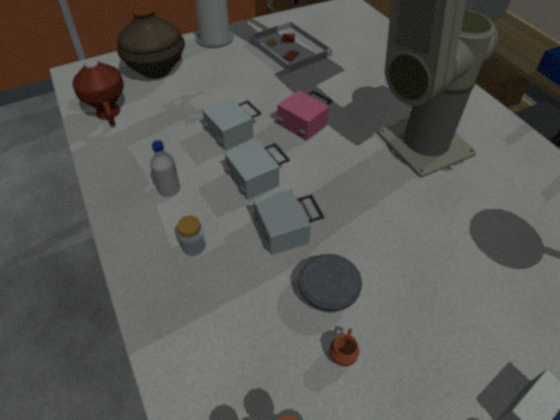

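The top view shows the turntable at (177,222), grey cases at about (268,211), (360,216) and (459,221), the jug at (112,201), and the pink decoy at (436,328). I'll enlarge the cases.

```bash
python3 - <<'E'
from h import *
a=cv2.imread('pics/top0.png')[175:285,230:500]
a=np.clip(a.astype(float)*1.5,0,255).astype('uint8')
a=cv2.resize(a,None,fx=2.96,fy=2.96,interpolation=cv2.INTER_CUBIC)
cv2.imwrite('pics/c0.png',a);print(a.shape)
E
```

```text
(326, 799, 3)
```

View pics/c0.png

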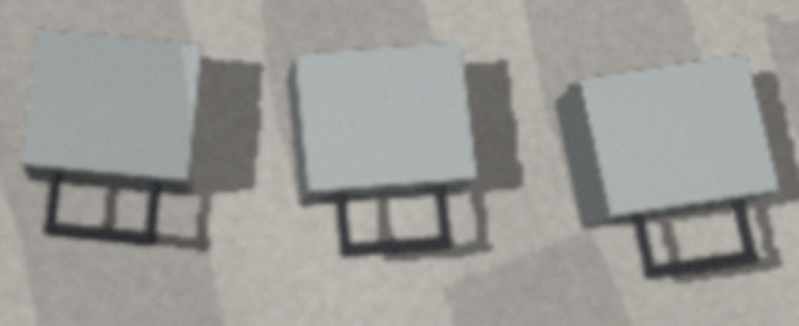

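```bash
cat > pose.py <<'E'
from h import *
from scipy.optimize import least_squares
C={'L':[(37,32),(200,44),(188,181),(25,165),(100,236)],'M':[(297,57),(462,44),(475,178),(307,192),(396,246)],'R':[(580,86),(745,57),(778,188),(608,216),(701,264)]}
loc=np.array([[.05,.06,.076],[.05,-.06,.076],[-.05,-.06,.076],[-.05,.06,.076],[-.092,0,.058]])
def W(p,q):
    c,s=np.cos(p[2]),np.sin(p[2]);return q@np.array([[c,-s,0],[s,c,0],[0,0,1]]).T+[p[0],p[1],0]
B={}
for k,v in C.items():
    uv=np.array(v)/2.96+[230,175]-.33
    g=ray('top',uv[:4],.076).mean(0)
    r=least_squares(lambda p:(proj('top',W(p,loc))-uv).ravel(),[g[0],g[1],0])
    B[k]=r.x
    if __name__=='__main__':print(k,r.x.round(4),np.degrees(r.x[2]).round(2),'bar',W(r.x,loc)[4].round(4),'res',r.fun.round(1))
E
python3 pose.py; python3 - <<'E'
from h import *
im=cv2.imread('pics/top0.png').astype(int)
sub=im[180:262,135:220]; g=sub.sum(2)
m=((g<270)&(sub[:,:,0]-sub[:,:,2]>3)).astype('uint8')
n,l,s,c=cv2.connectedComponentsWithStats(m);i=1+np.argmax(s[1:,4]);print(s[i],c[i]+[135,180])
print(ray('top',[c[i]+[135,180]],.05), ray('top',[(s[i][0]+135,222),(s[i][0]+s[i][2]+135,222)],.05))
for y in range(0,82,6):print(''.join('#' if v else '.' for v in (l[y]==i)))
E
```

```text
L [ 0.5411  0.098  -0.0955] -5.47 bar [0.4495 0.1068 0.058 ] res [-0.2 -0.4  0.4  0.2  0.6 -0.1 -1.1  0.5  0.3 -0.2]
M [ 0.5309 -0.0974  0.0651] 3.73 bar [ 0.4391 -0.1034  0.058 ] res [-0.6 -0.7 -0.3 -0.3  0.7  0.5  0.4 -0.1 -0.3  0.5]
R [ 0.5156 -0.3034  0.159 ] 9.11 bar [ 0.4248 -0.318   0.058 ] res [-0.5 -1.5 -0.4 -0.9  0.4  0.9  0.8  0.8 -0.3  0.7]
[  12   14   58   57 2483] [175.42569472 221.72452678]
[[0.52268087 0.29792784 0.05      ]] [[0.52261628 0.35885659 0.05      ]
 [0.52151878 0.23423211 0.05      ]]
.....................................................................................
.....................................................................................
.....................................................................................
............................##############################...........................
...................#############################################.....................
................####################################################.................
.............########################################################................
............##################################.#######################...............
.............#######################################################.................
..............####################################################...................
..................###############################.###########........................
..........................#######################.###.#..............................
.....................................................................................
.....................................................................................
```

The poses agree with the given sizes: the felt measures 124.6 mm, and the case residuals are around 1 px. I'll move above the right case's bar at (0.425, -0.318) and turn the tool by +80°.

Call:
arm_command --targets '[{"delta_pos": [0.57,0.62,-0.2],"twist": [0,0,1],"hand": 0.45},{"delta_pos": [0.57,0.62,-0.2],"twist": [0,0,1],"hand": 0.45},{"delta_pos": [0.57,0.62,-0.2],"twist": [0,0,1],"hand": 0.45},{"delta_pos": [0.57,0.62,-0.2],"twist": [0,0,1],"hand": 0.45},{"delta_pos": [0.57,0.62,-0.2],"twist": [0,0,1],"hand": 0.45}]' --newtons 40

```text
t: 0.6
eef_pos: [0.3117, -0.4413, 0.1905]
tcp_rot: [0.942, 0.337, -0.0, -0.0]
force: [0.3, -0.3, 0.7]
width: 0.45
finger_force: 0.0
```

Call:
arm_command --targets '[{"delta_pos": [0.57,0.62,-0.2],"twist": [0,0,1],"hand": 0.45},{"delta_pos": [0.57,0.62,-0.2],"twist": [0,0,1],"hand": 0.45},{"delta_pos": [0.57,0.62,-0.2],"twist": [0,0,1],"hand": 0.45},{"delta_pos": [0.57,0.62,-0.2],"twist": [0,0,1],"hand": 0.45},{"delta_pos": [0.57,0.62,-0.2],"twist": [0,0,1],"hand": 0.45}]'

```text
t: 1.1
eef_pos: [0.4257, -0.3173, 0.1506]
tcp_rot: [0.869, 0.495, -0.0, -0.0]
force: [0.6, 0.3, 0.4]
width: 0.449
finger_force: 0.0
```

Call:
arm_command --targets '[{"delta_pos": [0,0,0],"twist": [0,0,1],"hand": 0.45},{"delta_pos": [0,0,0],"twist": [0,0,1],"hand": 0.45},{"delta_pos": [0,0,0],"twist": [0,0,1],"hand": 0.45},{"delta_pos": [0,0,0],"twist": [0,0,1],"hand": 0.45},{"delta_pos": [0,0,0],"twist": [0,0,1],"hand": 0.45}]'

```text
t: 1.6
eef_pos: [0.4249, -0.3183, 0.1508]
tcp_rot: [0.77, 0.639, -0.0, -0.001]
force: [-0.7, -0.2, 0.1]
width: 0.451
finger_force: 0.0
```

Call:
arm_command --targets '[{"delta_pos": [0,0,0],"twist": [0,0,1],"hand": 0.45},{"delta_pos": [0,0,0],"twist": [0,0,1],"hand": 0.45},{"delta_pos": [0,0,0],"twist": [0,0,1],"hand": 0.45},{"delta_pos": [0,0,0],"twist": [0,0,1],"hand": 0.45},{"delta_pos": [0,0,0],"twist": [0,0,1],"hand": 0.45}]'

```text
t: 2.1
eef_pos: [0.4249, -0.3184, 0.1508]
tcp_rot: [0.647, 0.762, 0.0, -0.001]
force: [-0.4, 0.0, -0.7]
width: 0.45
finger_force: 0.0
```

Call:
arm_command --targets '[{"delta_pos": [0,0,-0.68],"twist": [0,0,0],"hand": 0.45},{"delta_pos": [0,0,-0.68],"twist": [0,0,0],"hand": 0.45},{"delta_pos": [0,0,-0.68],"twist": [0,0,0],"hand": 0.45},{"delta_pos": [0,0,-0.68],"twist": [0,0,0],"hand": 0.45},{"delta_pos": [0,0,0],"twist": [0,0,0],"hand": 0.45}]'

```text
t: 2.6
eef_pos: [0.4221, -0.3159, 0.0379]
tcp_rot: [0.648, 0.761, 0.0, -0.004]
force: [-1.4, 0.8, -0.6]
width: 0.451
finger_force: 0.0
```

Call:
arm_command --targets '[{"delta_pos": [0,0,0],"twist": [0,0,0],"hand": 0},{"delta_pos": [0,0,0],"twist": [0,0,0],"hand": 0},{"delta_pos": [0,0,0],"twist": [0,0,0],"hand": 0},{"delta_pos": [0,0,0],"twist": [0,0,0],"hand": 0},{"delta_pos": [0,0,0],"twist": [0,0,0],"hand": 0}]'

```text
t: 3.1
eef_pos: [0.4266, -0.3194, 0.0442]
tcp_rot: [0.648, 0.761, 0.0, 0.002]
force: [4.9, 2.0, 5.3]
width: 0.095
finger_force: 39.5
```

```bash
python3 - <<'E'
from pose import *
s=ctrl.get_state();print(s['force'],s['eef_pos'])
for k,p in B.items():
    print(k)
    th=np.r_[np.linspace(0,.3,3),np.linspace(.3,1.45,11)[1:]]
    r=.14513;a=np.arctan2(30,142)+th
    q=np.c_[-r*np.cos(a),r*np.sin(a)]; d=np.diff(q,axis=0)
    print(np.c_[th[1:],d[:,0]*np.cos(p[2])/.04,d[:,0]*np.sin(p[2])/.04,d[:,1]/.04].round(2).tolist())
E
```

```text
[4.91273344 1.95882452 5.31577348] [ 0.42661966 -0.31942122  0.04419825]
L
[[0.15, 0.15, -0.01, 0.52], [0.3, 0.23, -0.02, 0.49], [0.42, 0.22, -0.02, 0.35], [0.53, 0.26, -0.03, 0.32], [0.64, 0.3, -0.03, 0.29], [0.76, 0.33, -0.03, 0.26], [0.88, 0.35, -0.03, 0.22], [0.99, 0.38, -0.04, 0.17], [1.1, 0.39, -0.04, 0.13], [1.22, 0.41, -0.04, 0.08], [1.34, 0.41, -0.04, 0.04], [1.45, 0.41, -0.04, -0.01]]
M
[[0.15, 0.15, 0.01, 0.52], [0.3, 0.23, 0.01, 0.49], [0.42, 0.22, 0.01, 0.35], [0.53, 0.26, 0.02, 0.32], [0.64, 0.3, 0.02, 0.29], [0.76, 0.33, 0.02, 0.26], [0.88, 0.36, 0.02, 0.22], [0.99, 0.38, 0.02, 0.17], [1.1, 0.4, 0.03, 0.13], [1.22, 0.41, 0.03, 0.08], [1.34, 0.41, 0.03, 0.04], [1.45, 0.42, 0.03, -0.01]]
R
[[0.15, 0.15, 0.02, 0.52], [0.3, 0.23, 0.04, 0.49], [0.42, 0.22, 0.04, 0.35], [0.53, 0.26, 0.04, 0.32], [0.64, 0.29, 0.05, 0.29], [0.76, 0.33, 0.05, 0.26], [0.88, 0.35, 0.06, 0.22], [0.99, 0.37, 0.06, 0.17], [1.1, 0.39, 0.06, 0.13], [1.22, 0.4, 0.06, 0.08], [1.34, 0.41, 0.07, 0.04], [1.45, 0.41, 0.07, -0.01]]
```

Gripped at width 0.095, which fits the 10 mm bar. Next I carry it along the arc.

Call:
arm_command --targets '[{"delta_pos": [0.15,0.02,0.52],"twist": [0,0,0],"hand": 0},{"delta_pos": [0.23,0.04,0.49],"twist": [0,0,0],"hand": 0},{"delta_pos": [0.22,0.04,0.35],"twist": [0,0,0],"hand": 0},{"delta_pos": [0.26,0.04,0.32],"twist": [0,0,0],"hand": 0},{"delta_pos": [0.29,0.05,0.29],"twist": [0,0,0],"hand": 0}]'

```text
t: 3.6
eef_pos: [0.4699, -0.3126, 0.1226]
tcp_rot: [0.649, 0.761, -0.002, -0.0]
force: [-5.5, -5.4, 3.9]
width: 0.096
finger_force: 39.1
```

Call:
arm_command --targets '[{"delta_pos": [0.33,0.05,0.26],"twist": [0,0,0],"hand": 0},{"delta_pos": [0.35,0.06,0.22],"twist": [0,0,0],"hand": 0},{"delta_pos": [0.37,0.06,0.17],"twist": [0,0,0],"hand": 0},{"delta_pos": [0.39,0.06,0.13],"twist": [0,0,0],"hand": 0},{"delta_pos": [0.4,0.06,0.08],"twist": [0,0,0],"hand": 0}]'

```text
t: 4.1
eef_pos: [0.5452, -0.3013, 0.1579]
tcp_rot: [0.649, 0.761, -0.001, 0.001]
force: [-2.9, -5.1, 4.9]
width: 0.097
finger_force: 41.1
```

Call:
arm_command --targets '[{"delta_pos": [0.41,0.07,0.04],"twist": [0,0,0],"hand": 0},{"delta_pos": [0.41,0.07,0],"twist": [0,0,0],"hand": 0},{"delta_pos": [0,0,0],"twist": [0,0,0],"hand": 0},{"delta_pos": [0,0,0],"twist": [0,0,0],"hand": 0.45},{"delta_pos": [0,0,0],"twist": [0,0,0],"hand": 0.45}]'

```text
t: 4.6
eef_pos: [0.5772, -0.2937, 0.157]
tcp_rot: [0.648, 0.761, -0.0, -0.001]
force: [-0.0, 0.4, -0.3]
width: 0.425
finger_force: 0.1
```

```bash
python3 - <<'E'
from pose import *
s=ctrl.get_state();print(s['force'],s['eef_pos'],s['width'])
E
```

```text
[-0.04022172  0.39275236 -0.28553861] [ 0.57717212 -0.29373786  0.15703373] 0.42473339551803047
```

Call:
arm_command --targets '[{"delta_pos": [0,0,0.83],"twist": [0,0,0],"hand": 0.45},{"delta_pos": [0,0,0.83],"twist": [0,0,0],"hand": 0.45},{"delta_pos": [0,0,0.83],"twist": [0,0,0],"hand": 0.45},{"delta_pos": [-0.575,0.79,-0.45],"twist": [0,0,-0.23],"hand": 0.45},{"delta_pos": [-0.575,0.79,-0.45],"twist": [0,0,-0.23],"hand": 0.45}]'

```text
t: 5.1
eef_pos: [0.5323, -0.2312, 0.2229]
tcp_rot: [0.661, 0.75, 0.001, 0.002]
force: [-0.5, 0.6, -0.7]
width: 0.451
finger_force: 0.0
```

Call:
arm_command --targets '[{"delta_pos": [-0.575,0.79,-0.45],"twist": [0,0,-0.23],"hand": 0.45},{"delta_pos": [-0.575,0.79,-0.45],"twist": [0,0,-0.23],"hand": 0.45},{"delta_pos": [-0.575,0.79,-0.45],"twist": [0,0,-0.23],"hand": 0.45},{"delta_pos": [-0.575,0.79,-0.45],"twist": [0,0,-0.23],"hand": 0.45},{"delta_pos": [0,0,0],"twist": [0,0,0],"hand": 0.45}]'

```text
t: 5.6
eef_pos: [0.4333, -0.0999, 0.1434]
tcp_rot: [0.684, 0.73, -0.002, -0.005]
force: [-0.3, -0.6, -0.1]
width: 0.451
finger_force: 0.0
```

```bash
python3 - <<'E'
from h import *
snap('scene','s1.png');s=ctrl.get_state();print(s['eef_pos'],s['force'])
E
```

```text
[ 0.43623462 -0.10199269  0.14611415] [ 0.30838573 -1.45575148 -0.20320613]
```

View pics/s1.png

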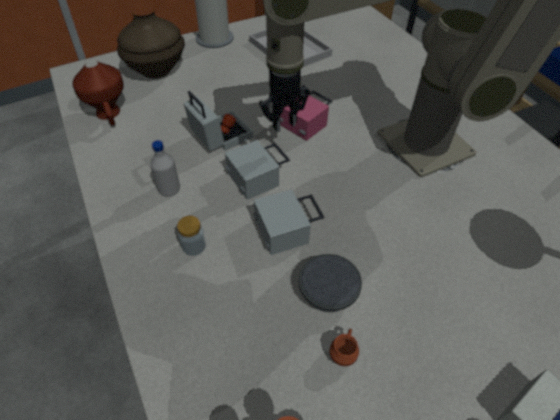

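The right case stands open at (205,120), and the red cup shows in it at (230,125). Next is the middle case.

Call:
arm_command --targets '[{"delta_pos": [0,0,-0.66],"twist": [0,0,0],"hand": 0.45},{"delta_pos": [0,0,-0.66],"twist": [0,0,0],"hand": 0.45},{"delta_pos": [0,0,-0.66],"twist": [0,0,0],"hand": 0.45},{"delta_pos": [0,0,-0.66],"twist": [0,0,0],"hand": 0.45},{"delta_pos": [0,0,0],"twist": [0,0,0],"hand": 0.45}]'

```text
t: 6.15
eef_pos: [0.4374, -0.1041, 0.0405]
tcp_rot: [0.684, 0.729, -0.001, -0.003]
force: [-1.2, 0.5, 0.1]
width: 0.452
finger_force: 0.0
```

Call:
arm_command --targets '[{"delta_pos": [0,0,0],"twist": [0,0,0],"hand": 0},{"delta_pos": [0,0,0],"twist": [0,0,0],"hand": 0},{"delta_pos": [0,0,0],"twist": [0,0,0],"hand": 0},{"delta_pos": [0,0,0],"twist": [0,0,0],"hand": 0},{"delta_pos": [0,0,0],"twist": [0,0,0],"hand": 0}]'

```text
t: 6.65
eef_pos: [0.4405, -0.1051, 0.0452]
tcp_rot: [0.684, 0.729, 0.0, 0.001]
force: [-5.2, -1.6, 7.1]
width: 0.095
finger_force: 39.4
```

Call:
arm_command --targets '[{"delta_pos": [0.15,0.01,0.52],"twist": [0,0,0],"hand": 0},{"delta_pos": [0.23,0.01,0.49],"twist": [0,0,0],"hand": 0},{"delta_pos": [0.22,0.01,0.35],"twist": [0,0,0],"hand": 0},{"delta_pos": [0.26,0.02,0.32],"twist": [0,0,0],"hand": 0},{"delta_pos": [0.3,0.02,0.29],"twist": [0,0,0],"hand": 0}]'

```text
t: 7.15
eef_pos: [0.4837, -0.102, 0.1241]
tcp_rot: [0.684, 0.729, -0.002, -0.002]
force: [-21.5, -1.3, 19.3]
width: 0.098
finger_force: 40.2
```

Call:
arm_command --targets '[{"delta_pos": [0.33,0.02,0.26],"twist": [0,0,0],"hand": 0},{"delta_pos": [0.36,0.02,0.22],"twist": [0,0,0],"hand": 0},{"delta_pos": [0.38,0.02,0.17],"twist": [0,0,0],"hand": 0},{"delta_pos": [0.4,0.03,0.13],"twist": [0,0,0],"hand": 0},{"delta_pos": [0.41,0.03,0.08],"twist": [0,0,0],"hand": 0}]'

```text
t: 7.65
eef_pos: [0.5627, -0.0965, 0.1592]
tcp_rot: [0.684, 0.729, 0.001, 0.001]
force: [-3.1, 0.6, 3.0]
width: 0.098
finger_force: 41.0
```

Call:
arm_command --targets '[{"delta_pos": [0.41,0.03,0.04],"twist": [0,0,0],"hand": 0},{"delta_pos": [0.42,0.03,0],"twist": [0,0,0],"hand": 0},{"delta_pos": [0,0,0],"twist": [0,0,0],"hand": 0},{"delta_pos": [0,0,0],"twist": [0,0,0],"hand": 0.45},{"delta_pos": [0,0,0],"twist": [0,0,0],"hand": 0.45}]'

```text
t: 8.15
eef_pos: [0.5944, -0.0944, 0.1586]
tcp_rot: [0.684, 0.729, 0.0, 0.0]
force: [0.2, 0.4, -0.3]
width: 0.426
finger_force: 0.1
```

Call:
arm_command --targets '[{"delta_pos": [0,0,0.82],"twist": [0,0,0],"hand": 0.45},{"delta_pos": [0,0,0.82],"twist": [0,0,0],"hand": 0.45},{"delta_pos": [0,0,0.82],"twist": [0,0,0],"hand": 0.45},{"delta_pos": [-0.604,0.838,-0.45],"twist": [0,0,-0.38],"hand": 0.45},{"delta_pos": [-0.604,0.838,-0.45],"twist": [0,0,-0.38],"hand": 0.45}]'

```text
t: 8.65
eef_pos: [0.547, -0.0276, 0.2227]
tcp_rot: [0.704, 0.71, 0.002, 0.002]
force: [0.3, 0.9, 0.1]
width: 0.449
finger_force: 0.0
```

Call:
arm_command --targets '[{"delta_pos": [-0.604,0.838,-0.45],"twist": [0,0,-0.38],"hand": 0.45},{"delta_pos": [-0.604,0.838,-0.45],"twist": [0,0,-0.38],"hand": 0.45},{"delta_pos": [-0.604,0.838,-0.45],"twist": [0,0,-0.38],"hand": 0.45},{"delta_pos": [-0.604,0.838,-0.45],"twist": [0,0,-0.38],"hand": 0.45},{"delta_pos": [0,0,0],"twist": [0,0,0],"hand": 0.45}]'

```text
t: 9.15
eef_pos: [0.4445, 0.1095, 0.1451]
tcp_rot: [0.739, 0.674, -0.002, -0.002]
force: [-0.2, -0.0, -0.3]
width: 0.452
finger_force: 0.0
```

Call:
arm_command --targets '[{"delta_pos": [0,0,-0.67],"twist": [0,0,0],"hand": 0.45},{"delta_pos": [0,0,-0.67],"twist": [0,0,0],"hand": 0.45},{"delta_pos": [0,0,-0.67],"twist": [0,0,0],"hand": 0.45},{"delta_pos": [0,0,-0.67],"twist": [0,0,0],"hand": 0.45},{"delta_pos": [0,0,0],"twist": [0,0,0],"hand": 0.45}]'

```text
t: 9.65
eef_pos: [0.4464, 0.1058, 0.038]
tcp_rot: [0.74, 0.673, -0.003, -0.002]
force: [-2.2, 0.5, -1.0]
width: 0.452
finger_force: 0.0
```

Call:
arm_command --targets '[{"delta_pos": [0,0,0],"twist": [0,0,0],"hand": 0},{"delta_pos": [0,0,0],"twist": [0,0,0],"hand": 0},{"delta_pos": [0,0,0],"twist": [0,0,0],"hand": 0},{"delta_pos": [0,0,0],"twist": [0,0,0],"hand": 0},{"delta_pos": [0,0,0],"twist": [0,0,0],"hand": 0}]'

```text
t: 10.15
eef_pos: [0.4506, 0.1068, 0.0431]
tcp_rot: [0.74, 0.673, 0.001, 0.001]
force: [-3.8, -1.0, 7.4]
width: 0.096
finger_force: 39.3
```

Call:
arm_command --targets '[{"delta_pos": [0.15,-0.01,0.52],"twist": [0,0,0],"hand": 0},{"delta_pos": [0.23,-0.02,0.49],"twist": [0,0,0],"hand": 0},{"delta_pos": [0.22,-0.02,0.35],"twist": [0,0,0],"hand": 0},{"delta_pos": [0.26,-0.03,0.32],"twist": [0,0,0],"hand": 0},{"delta_pos": [0.3,-0.03,0.29],"twist": [0,0,0],"hand": 0}]'

```text
t: 10.65
eef_pos: [0.4932, 0.1023, 0.1215]
tcp_rot: [0.74, 0.673, -0.003, -0.002]
force: [-21.4, -2.1, 18.6]
width: 0.097
finger_force: 40.4
```

Call:
arm_command --targets '[{"delta_pos": [0.33,-0.03,0.26],"twist": [0,0,0],"hand": 0},{"delta_pos": [0.35,-0.03,0.22],"twist": [0,0,0],"hand": 0},{"delta_pos": [0.38,-0.04,0.17],"twist": [0,0,0],"hand": 0},{"delta_pos": [0.39,-0.04,0.13],"twist": [0,0,0],"hand": 0},{"delta_pos": [0.41,-0.04,0.08],"twist": [0,0,0],"hand": 0}]'

```text
t: 11.15
eef_pos: [0.5714, 0.0941, 0.1569]
tcp_rot: [0.74, 0.672, 0.0, 0.001]
force: [-4.3, -4.5, 12.9]
width: 0.097
finger_force: 42.1
```

Call:
arm_command --targets '[{"delta_pos": [0.41,-0.04,0.04],"twist": [0,0,0],"hand": 0},{"delta_pos": [0.41,-0.04,0],"twist": [0,0,0],"hand": 0},{"delta_pos": [0,0,0],"twist": [0,0,0],"hand": 0},{"delta_pos": [0,0,0],"twist": [0,0,0],"hand": 0.45},{"delta_pos": [0,0,0],"twist": [0,0,0],"hand": 0.45}]'

```text
t: 11.65
eef_pos: [0.603, 0.0923, 0.1566]
tcp_rot: [0.74, 0.673, 0.0, 0.0]
force: [0.3, -0.4, -0.4]
width: 0.428
finger_force: 0.1
```

Call:
arm_command --targets '[{"delta_pos": [0,0,0.85],"twist": [0,0,0],"hand": 0.45},{"delta_pos": [0,0,0.85],"twist": [0,0,0],"hand": 0.45},{"delta_pos": [0,0,0.85],"twist": [0,0,0],"hand": 0.45},{"delta_pos": [-0.8,-0.8,0],"twist": [0,0,-1],"hand": 0.5},{"delta_pos": [-0.8,-0.8,0],"twist": [0,0,-1],"hand": 0.6}]'

```text
t: 12.15
eef_pos: [0.539, 0.0283, 0.2596]
tcp_rot: [0.785, 0.619, 0.001, 0.001]
force: [-0.4, -1.1, -0.1]
width: 0.596
finger_force: 0.0
```

Call:
arm_command --targets '[{"delta_pos": [-0.8,-0.8,0],"twist": [0,0,-1],"hand": 0.7},{"delta_pos": [-0.8,-0.8,0],"twist": [0,0,-1],"hand": 0.7},{"delta_pos": [-0.8,-0.8,0],"twist": [0,0,-1],"hand": 0.7},{"delta_pos": [-0.8,-0.8,0],"twist": [0,0,-1],"hand": 0.7},{"delta_pos": [0,0,0],"twist": [0,0,-1],"hand": 0.7}]'

```text
t: 12.65
eef_pos: [0.4081, -0.1026, 0.2581]
tcp_rot: [0.882, 0.471, -0.0, 0.001]
force: [0.9, 0.7, -0.2]
width: 0.699
finger_force: 0.0
```

```bash
python3 - <<'E'
from h import *
b=snap('scene','s2.png');a=snap('top','t2.png');s=ctrl.get_state();print(s['eef_pos'],s['force'])
a=np.clip(a[130:300,220:510].astype(float)*1.6,0,255).astype('uint8')
cv2.imwrite('pics/t2c.png',cv2.resize(a,None,fx=2.7,fy=2.7,interpolation=cv2.INTER_CUBIC))
E
```

```text
[ 0.41029726 -0.10044336  0.258323  ] [ 0.72415935  0.48629786 -0.69941722]
```

View pics/s2.png

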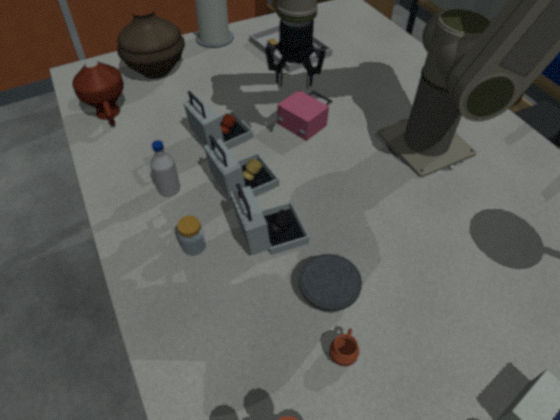

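View pics/t2c.png

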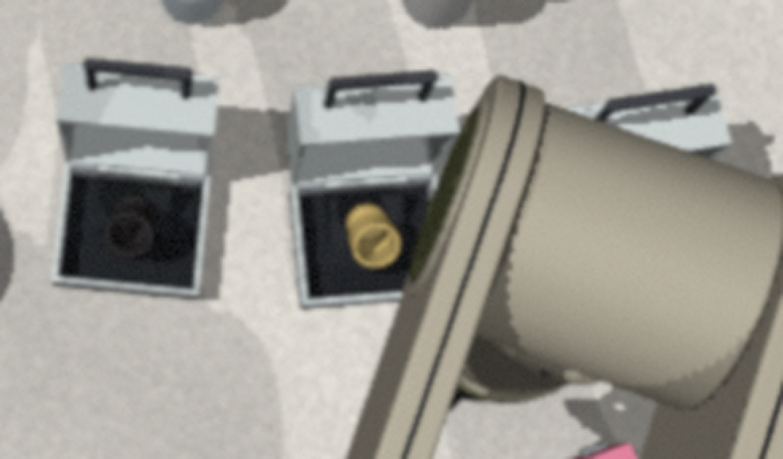

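All three cases stand fully open: dark in the left case, buff in the middle, red in the right. Next I turn and tilt the tool along the red cup's axis and go to a pre-grasp point.

Call:
arm_command --targets '[{"delta_pos": [0.118,-0.441,-0.12],"twist": [0,0,-0.99],"hand": 0.7},{"delta_pos": [0.118,-0.441,-0.12],"twist": [0,0,-0.99],"hand": 0.7},{"delta_pos": [0.118,-0.441,-0.12],"twist": [0,0,-0.99],"hand": 0.7},{"delta_pos": [0.118,-0.441,-0.12],"twist": [0,0,-0.99],"hand": 0.7},{"delta_pos": [0.118,-0.441,-0.12],"twist": [0,0,-0.99],"hand": 0.7}]' --newtons 25

```text
t: 13.25
eef_pos: [0.4354, -0.1878, 0.2337]
tcp_rot: [0.949, 0.316, 0.0, -0.0]
force: [0.5, 0.3, 0.3]
width: 0.699
finger_force: 0.0
```

Call:
arm_command --targets '[{"delta_pos": [0.118,-0.441,-0.12],"twist": [0,0,-0.99],"hand": 0.7},{"delta_pos": [0.118,-0.441,-0.12],"twist": [0,0,-0.99],"hand": 0.7},{"delta_pos": [0.118,-0.441,-0.12],"twist": [0,0,-0.99],"hand": 0.7},{"delta_pos": [0.118,-0.441,-0.12],"twist": [0,0,-0.99],"hand": 0.7},{"delta_pos": [0.118,-0.441,-0.12],"twist": [0,0,-0.99],"hand": 0.7}]'

```text
t: 13.75
eef_pos: [0.4592, -0.276, 0.2095]
tcp_rot: [0.989, 0.148, 0.0, -0.0]
force: [0.2, 0.1, -0.2]
width: 0.698
finger_force: 0.0
```

Call:
arm_command --targets '[{"delta_pos": [0.118,-0.441,-0.12],"twist": [0,0,-0.99],"hand": 0.7},{"delta_pos": [0.118,-0.441,-0.12],"twist": [0,0,-0.99],"hand": 0.7},{"delta_pos": [0,0,-0.24],"twist": [0.154,-0.96,0],"hand": 0.7},{"delta_pos": [0,0,-0.24],"twist": [0.154,-0.96,0],"hand": 0.7},{"delta_pos": [0,0,-0.24],"twist": [0.154,-0.96,0],"hand": 0.7}]'

```text
t: 14.25
eef_pos: [0.4688, -0.3107, 0.1711]
tcp_rot: [0.991, 0.08, 0.103, -0.008]
force: [-0.2, -0.2, 0.1]
width: 0.701
finger_force: 0.0
```

Call:
arm_command --targets '[{"delta_pos": [0,0,-0.24],"twist": [0.154,-0.96,0],"hand": 0.7},{"delta_pos": [0,0,-0.24],"twist": [0.154,-0.96,0],"hand": 0.7},{"delta_pos": [0,0,-0.24],"twist": [0.154,-0.96,0],"hand": 0.7},{"delta_pos": [0,0,-0.24],"twist": [0.154,-0.96,0],"hand": 0.7},{"delta_pos": [0,0,-0.24],"twist": [0.154,-0.96,0],"hand": 0.7}]'

```text
t: 14.75
eef_pos: [0.4686, -0.3109, 0.1236]
tcp_rot: [0.96, 0.078, 0.269, -0.021]
force: [-0.3, 0.4, -0.7]
width: 0.696
finger_force: 0.0
```

Call:
arm_command --targets '[{"delta_pos": [0,0,-0.24],"twist": [0.154,-0.96,0],"hand": 0.7},{"delta_pos": [0,0,0],"twist": [0,0,0],"hand": 0.7},{"delta_pos": [0,0,0],"twist": [0,0,0],"hand": 0.7},{"delta_pos": [0,0,0],"twist": [0,0,0],"hand": 0.7},{"delta_pos": [0,0,0],"twist": [0,0,0],"hand": 0.7}]'

```text
t: 15.25
eef_pos: [0.4687, -0.312, 0.1155]
tcp_rot: [0.951, 0.076, 0.3, -0.023]
force: [-0.3, -0.7, -0.0]
width: 0.695
finger_force: 0.0
```

```bash
python3 - <<'E'
from pose import *
s=ctrl.get_state();r=R.from_quat(s['tcp_rot']);print(s['eef_pos'],r.as_matrix().round(3),s['qpos'].round(2),s['width'])
p=np.array([.517,-.304,B['R'][2]])
c,sn=np.cos(p[2]),np.sin(p[2]);z=np.array([c*.5736,sn*.5736,-.8192]);print('want z',z,'y',[sn,-c])
for S in(116,16):
    t=W(p,np.array([[.016-S*.0005736,0,.019+S*.0008192]]))[0];print(S,t,(t-s['eef_pos'])/.04)
m=np.array([[-.0115,0,.0583]]);print(proj('top',W(B['M'],m)),'seen',[374/2.7+220,245/2.7+130],ray('top',[[374/2.7+220-.3,245/2.7+130-.3]],.0583),W(B['M'],m))
b=snap('scene','s3.png')[85:165,160:300];cv2.imwrite('pics/s3c.png',cv2.resize(np.clip(b*1.5,0,255).astype('uint8'),None,fx=5,fy=5,interpolation=cv2.INTER_CUBIC))
P=W(p,m)[0];print('red mouth scene px',(proj('scene',W(p,m))-[160,85])*5)
E
```

```text
[ 0.46869692 -0.31202054  0.11550194] [[ 0.809  0.159  0.567]
 [ 0.131 -0.987  0.09 ]
 [ 0.574  0.001 -0.819]] [-1.04 -0.16  2.12  0.67  1.04  0.06] 0.6951210283890901
want z [ 0.56636852  0.09079462 -0.8192    ] y [np.float64(0.15828909115273837), np.float64(-0.9873928112063811)]
116 [ 0.46709954 -0.31199955  0.1140272 ] [-0.03993445  0.00052482 -0.03686847]
16 [ 0.52373639 -0.30292009  0.0321072 ] [ 1.37598684  0.22751138 -2.08486847]
[[359.2199522  220.96313924]] seen [358.5185185185185, 220.74074074074073] [[ 0.52062711 -0.09604629  0.0583    ]] [[ 0.51946869 -0.09814819  0.0583    ]]
red mouth scene px [[351.9463478  159.23721499]]
```

View pics/s3c.png

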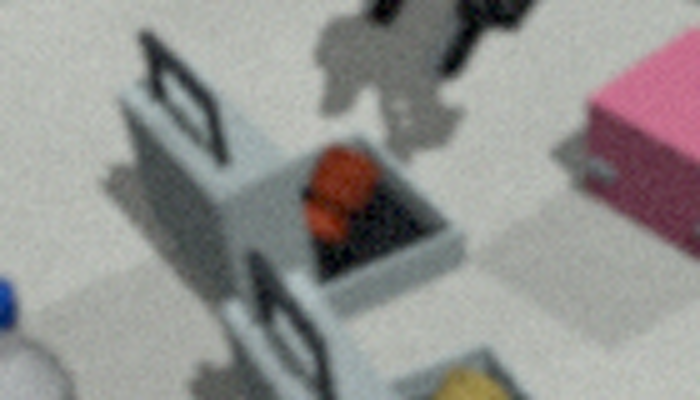

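The crop shows the red cup's bowl at about (345,175), with the mouth close to the predicted (352,159). I go down along its axis and close.

Call:
arm_command --targets '[{"delta_pos": [0.229,0.038,-0.347],"twist": [0,0,0],"hand": 0.7},{"delta_pos": [0.229,0.038,-0.347],"twist": [0,0,0],"hand": 0.7},{"delta_pos": [0.229,0.038,-0.347],"twist": [0,0,0],"hand": 0.7},{"delta_pos": [0.229,0.038,-0.347],"twist": [0,0,0],"hand": 0.7},{"delta_pos": [0.229,0.038,-0.347],"twist": [0,0,0],"hand": 0.7}]'

```text
t: 15.8
eef_pos: [0.5145, -0.3042, 0.0449]
tcp_rot: [0.951, 0.076, 0.3, -0.024]
force: [0.4, 0.1, -0.4]
width: 0.7
finger_force: 0.0
```

Call:
arm_command --targets '[{"delta_pos": [0.229,0.038,-0.347],"twist": [0,0,0],"hand": 0.7},{"delta_pos": [0,0,0],"twist": [0,0,0],"hand": 0.7},{"delta_pos": [0,0,0],"twist": [0,0,0],"hand": 0.7},{"delta_pos": [0,0,0],"twist": [0,0,0],"hand": 0.55},{"delta_pos": [0,0,0],"twist": [0,0,0],"hand": 0.5}]'

```text
t: 16.3
eef_pos: [0.5228, -0.3033, 0.0319]
tcp_rot: [0.951, 0.075, 0.3, -0.023]
force: [0.1, 0.2, 0.0]
width: 0.501
finger_force: 0.0
```

Call:
arm_command --targets '[{"delta_pos": [0,0,0],"twist": [0,0,0],"hand": 0.45},{"delta_pos": [0,0,0],"twist": [0,0,0],"hand": 0.4},{"delta_pos": [0,0,0],"twist": [0,0,0],"hand": 0.3},{"delta_pos": [0,0,0],"twist": [0,0,0],"hand": 0.2},{"delta_pos": [0,0,0],"twist": [0,0,0],"hand": 0.2}]'

```text
t: 16.8
eef_pos: [0.5228, -0.3034, 0.0318]
tcp_rot: [0.951, 0.075, 0.3, -0.023]
force: [-4.3, -1.0, 7.1]
width: 0.438
finger_force: 24.4
```

The grip holds at 37 mm width. I lift it out, set it upright and carry it across.

Call:
arm_command --targets '[{"delta_pos": [0,0,0.2],"twist": [0,0,0],"hand": 0.2},{"delta_pos": [0,0,0.4],"twist": [0,0,0],"hand": 0.2},{"delta_pos": [-0.28,0,0.8],"twist": [0,0,0],"hand": 0.2},{"delta_pos": [-0.28,0,0.8],"twist": [0,0,0],"hand": 0.2},{"delta_pos": [-0.28,0,0.8],"twist": [0,0,0],"hand": 0.2}]'

```text
t: 17.3
eef_pos: [0.4882, -0.302, 0.1518]
tcp_rot: [0.951, 0.075, 0.299, -0.024]
force: [1.5, -0.5, -0.0]
width: 0.435
finger_force: 25.4
```

Call:
arm_command --targets '[{"delta_pos": [-0.28,0,0.8],"twist": [0,0,0],"hand": 0.2},{"delta_pos": [-0.28,0,0.8],"twist": [0,0,0],"hand": 0.2},{"delta_pos": [0,0,0.8],"twist": [-0.154,0.96,0],"hand": 0.2},{"delta_pos": [0,0,0.2],"twist": [-0.154,0.96,0],"hand": 0.2},{"delta_pos": [0,0,0],"twist": [-0.154,0.96,0],"hand": 0.2}]'

```text
t: 17.8
eef_pos: [0.4668, -0.3038, 0.2585]
tcp_rot: [0.976, 0.077, 0.202, -0.014]
force: [-0.3, 1.0, -1.2]
width: 0.438
finger_force: 25.4
```

Call:
arm_command --targets '[{"delta_pos": [0.078,0.834,0],"twist": [-0.154,0.96,0],"hand": 0.2},{"delta_pos": [0.078,0.834,0],"twist": [-0.154,0.96,0],"hand": 0.2},{"delta_pos": [0.078,0.834,0],"twist": [-0.154,0.96,0],"hand": 0.2},{"delta_pos": [0.078,0.834,0],"twist": [-0.154,0.96,0],"hand": 0.2},{"delta_pos": [0.078,0.834,0],"twist": [-0.154,0.96,0],"hand": 0.2}]'

```text
t: 18.3
eef_pos: [0.4819, -0.1345, 0.2556]
tcp_rot: [0.996, 0.078, 0.033, -0.002]
force: [0.1, 0.1, -0.8]
width: 0.436
finger_force: 25.5
```

Call:
arm_command --targets '[{"delta_pos": [0.078,0.834,0],"twist": [-0.154,0.96,0],"hand": 0.2},{"delta_pos": [0.078,0.834,0],"twist": [0,0,0],"hand": 0.2},{"delta_pos": [0.078,0.834,0],"twist": [0,0,0],"hand": 0.2},{"delta_pos": [0.078,0.834,0],"twist": [0,0,0],"hand": 0.2},{"delta_pos": [0.078,0.834,0],"twist": [0,0,0],"hand": 0.2}]'

```text
t: 18.8
eef_pos: [0.4974, 0.0324, 0.255]
tcp_rot: [0.997, 0.078, -0.0, 0.0]
force: [0.4, 0.4, -0.5]
width: 0.437
finger_force: 25.5
```

Call:
arm_command --targets '[{"delta_pos": [0.078,0.834,0],"twist": [0,0,0],"hand": 0.2},{"delta_pos": [0.078,0.834,0],"twist": [0,0,0],"hand": 0.2},{"delta_pos": [0.078,0.834,0],"twist": [0,0,0],"hand": 0.2},{"delta_pos": [0.078,0.834,0],"twist": [0,0,0],"hand": 0.2},{"delta_pos": [0.078,0.834,0],"twist": [0,0,0],"hand": 0.2}]'

```text
t: 19.3
eef_pos: [0.5131, 0.1992, 0.2551]
tcp_rot: [0.997, 0.078, 0.0, 0.0]
force: [0.0, -0.1, -0.6]
width: 0.433
finger_force: 25.5
```

Call:
arm_command --targets '[{"delta_pos": [0.078,0.834,0],"twist": [0,0,0],"hand": 0.2},{"delta_pos": [0.078,0.834,0],"twist": [0,0,0],"hand": 0.2},{"delta_pos": [0.078,0.834,0],"twist": [0,0,0],"hand": 0.2},{"delta_pos": [0,0,0],"twist": [0,0,0],"hand": 0.2},{"delta_pos": [0,0,0],"twist": [0,0,0],"hand": 0.2}]'

```text
t: 19.8
eef_pos: [0.5223, 0.2983, 0.2546]
tcp_rot: [0.997, 0.079, -0.0, 0.0]
force: [0.5, -0.7, -0.5]
width: 0.437
finger_force: 25.6
```

```bash
python3 - <<'E'
from h import *
s=ctrl.get_state();r=R.from_quat(s['tcp_rot']);print(s['eef_pos'],r.as_matrix().round(3),s['qpos'].round(2),s['width'],s['force'])
b=snap('scene','s4.png')
# turntable x from top0 rows of felt
print(ray('top',[(176,194.5),(176,250.5)],.05)[:,0])
E
```

```text
[0.52229256 0.29827345 0.25457877] [[ 0.987  0.158 -0.001]
 [ 0.158 -0.987 -0.001]
 [-0.001  0.001 -1.   ]] [ 0.43  0.13  1.45 -0.    1.57  1.85] 0.43673956853517404 [ 0.4564944  -0.67295795 -0.45687733]
[0.58318344 0.4601597 ]
```

Call:
arm_command --targets '[{"delta_pos": [0,-0.04,-0.85],"twist": [0,0,0],"hand": 0.2},{"delta_pos": [0,0,-0.85],"twist": [0,0,0],"hand": 0.2},{"delta_pos": [0,0,-0.85],"twist": [0,0,0],"hand": 0.2},{"delta_pos": [0,0,-0.85],"twist": [0,0,0],"hand": 0.2},{"delta_pos": [0,0,-0.75],"twist": [0,0,0],"hand": 0.2}]'

```text
t: 20.35
eef_pos: [0.5225, 0.2946, 0.0873]
tcp_rot: [0.997, 0.078, -0.0, 0.0]
force: [-0.4, 0.2, 0.4]
width: 0.433
finger_force: 25.6
```

Call:
arm_command --targets '[{"delta_pos": [0,0,-0.05],"twist": [0,0,0],"hand": 0.2},{"delta_pos": [0,0,0],"twist": [0,0,0],"hand": 0.2},{"delta_pos": [0,0,0],"twist": [0,0,0],"hand": 0.2},{"delta_pos": [0,0,0],"twist": [0,0,0],"hand": 0.2},{"delta_pos": [0,0,0],"twist": [0,0,0],"hand": 0.2}]'

```text
t: 20.85
eef_pos: [0.5239, 0.2968, 0.0888]
tcp_rot: [0.997, 0.079, 0.001, -0.001]
force: [-0.3, 0.2, -1.5]
width: 0.436
finger_force: 25.6
```

```bash
python3 - <<'E'
from h import *
s=ctrl.get_state();print(s['eef_pos'],s['force'])
b=snap('scene','s5.png')[190:320,250:410]
cv2.imwrite('pics/s5c.png',cv2.resize(np.clip(b*1.5,0,255).astype('uint8'),None,fx=4.6,fy=4.6,interpolation=cv2.INTER_CUBIC))
f=np.array(s['eef_pos'])
print((proj('scene',[f-[0,0,.016],f+[0,0,.032],[.522,.297,.05]])-[250,190])*4.6)
E
```

```text
[0.52389933 0.2967926  0.08877407] [-0.25911052  0.15172169 -1.48615372]
[[368.27418949 384.96950357]
 [378.81887826 329.06334279]
 [367.19674399 408.74717778]]
```

View pics/s5c.png

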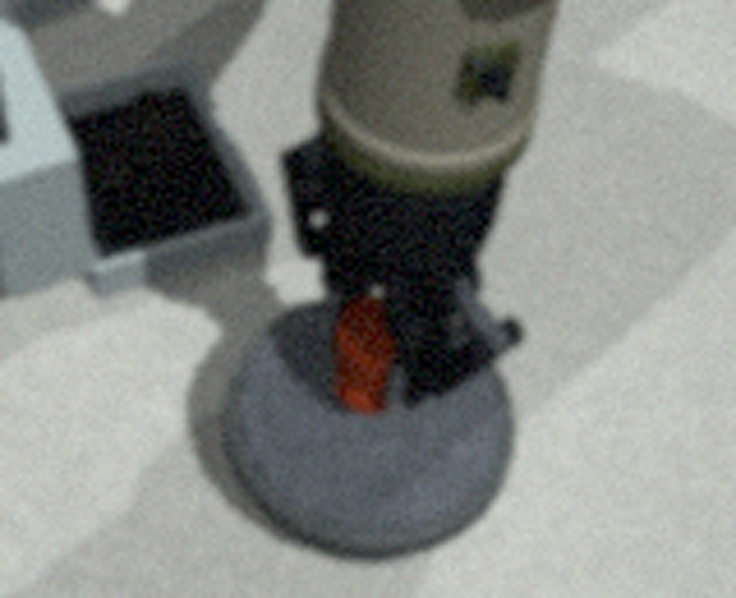

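The cup hangs upright, its foot at about (362,410) as predicted, a bit over 20 mm above the felt. I lower it slowly.

Call:
arm_command --targets '[{"delta_pos": [0,0,-0.15],"twist": [0,0,0],"hand": 0.2},{"delta_pos": [0,0,-0.15],"twist": [0,0,0],"hand": 0.2},{"delta_pos": [-0.03,0,-0.12],"twist": [0,0,0],"hand": 0.2},{"delta_pos": [0,0,-0.05],"twist": [0,0,0],"hand": 0.2},{"delta_pos": [0,0,0],"twist": [0,0,0],"hand": 0.2}]'

```text
t: 21.4
eef_pos: [0.5212, 0.2962, 0.0674]
tcp_rot: [0.997, 0.079, -0.0, 0.0]
force: [-0.1, 0.3, -0.4]
width: 0.437
finger_force: 25.6
```

Call:
arm_command --targets '[{"delta_pos": [0,0,-0.03],"twist": [0,0,0],"hand": 0.2},{"delta_pos": [0,0,0],"twist": [0,0,0],"hand": 0.2},{"delta_pos": [0,0,0],"twist": [0,0,0],"hand": 0.2},{"delta_pos": [0,0,0],"twist": [0,0,0],"hand": 0.2},{"delta_pos": [0,0,0],"twist": [0,0,0],"hand": 0.2}]'

```text
t: 21.9
eef_pos: [0.5216, 0.2964, 0.0669]
tcp_rot: [0.997, 0.079, 0.0, -0.0]
force: [0.0, -0.1, -1.1]
width: 0.437
finger_force: 25.6
```

Small steps until contact.

Call:
arm_command --targets '[{"delta_pos": [0,0,-0.025],"twist": [0,0,0],"hand": 0.2},{"delta_pos": [0,0,0],"twist": [0,0,0],"hand": 0.2},{"delta_pos": [0,0,0],"twist": [0,0,0],"hand": 0.2},{"delta_pos": [0,0,0],"twist": [0,0,0],"hand": 0.2},{"delta_pos": [0,0,0],"twist": [0,0,0],"hand": 0.2}]'

```text
t: 22.4
eef_pos: [0.5219, 0.2964, 0.0667]
tcp_rot: [0.997, 0.079, 0.0, -0.0]
force: [-1.5, -1.4, 4.8]
width: 0.438
finger_force: 26.0
```

Call:
arm_command --targets '[{"delta_pos": [0,0,-0.025],"twist": [0,0,0],"hand": 0.2},{"delta_pos": [0,0,0],"twist": [0,0,0],"hand": 0.2},{"delta_pos": [0,0,0],"twist": [0,0,0],"hand": 0.2},{"delta_pos": [0,0,0],"twist": [0,0,0],"hand": 0.2},{"delta_pos": [0,0,0],"twist": [0,0,0],"hand": 0.2}]'

```text
t: 22.9
eef_pos: [0.5222, 0.2965, 0.0666]
tcp_rot: [0.997, 0.079, 0.001, -0.0]
force: [-4.4, -2.3, 11.6]
width: 0.437
finger_force: 26.5
```

The foot touches the felt. I relieve the force by 1.2 mm, open slowly, and raise.

Call:
arm_command --targets '[{"delta_pos": [0,0,0.03],"twist": [0,0,0],"hand": 0.2},{"delta_pos": [0,0,0],"twist": [0,0,0],"hand": 0.2},{"delta_pos": [0,0,0],"twist": [0,0,0],"hand": 0.45},{"delta_pos": [0,0,0],"twist": [0,0,0],"hand": 0.5},{"delta_pos": [0,0,0],"twist": [0,0,0],"hand": 0.55}]'

```text
t: 23.4
eef_pos: [0.5213, 0.2963, 0.0656]
tcp_rot: [0.997, 0.079, -0.0, 0.0]
force: [0.3, -0.4, 0.0]
width: 0.549
finger_force: 0.0
```

Call:
arm_command --targets '[{"delta_pos": [0,0,0],"twist": [0,0,0],"hand": 0.65},{"delta_pos": [0,0,0],"twist": [0,0,0],"hand": 0.75},{"delta_pos": [0,0,0],"twist": [0,0,0],"hand": 0.75},{"delta_pos": [0,0,0.2],"twist": [0,0,0],"hand": 0.75},{"delta_pos": [0,0,0.6],"twist": [0,0,0],"hand": 0.75}]'

```text
t: 23.9
eef_pos: [0.5196, 0.2954, 0.0959]
tcp_rot: [0.997, 0.079, -0.002, 0.001]
force: [-0.8, -1.1, 0.2]
width: 0.749
finger_force: 0.0
```

Call:
arm_command --targets '[{"delta_pos": [0,0,0.9],"twist": [0,0,0],"hand": 0.75},{"delta_pos": [0,0,0.9],"twist": [0,0,0],"hand": 0.75},{"delta_pos": [0,0,0.9],"twist": [0,0,0],"hand": 0.75},{"delta_pos": [0,0,0.9],"twist": [0,0,0],"hand": 0.75},{"delta_pos": [0,0,0.6],"twist": [0,0,0],"hand": 0.75}]'

```text
t: 24.4
eef_pos: [0.5223, 0.2967, 0.2704]
tcp_rot: [0.997, 0.079, 0.002, -0.001]
force: [0.5, 0.0, 0.7]
width: 0.752
finger_force: 0.0
```

```bash
python3 - <<'E'
from h import *
s=ctrl.get_state();print(s['eef_pos'],s['force'])
b=snap('scene','s6.png')[120:330,170:410]
cv2.imwrite('pics/s6c.png',cv2.resize(np.clip(b*1.4,0,255).astype('uint8'),None,fx=2.8,fy=2.8,interpolation=cv2.INTER_CUBIC))
print((proj('scene',[[.522,.297,.05],[.522,.297,.098]])-[170,120])*2.8)
E
```

```text
[0.52232466 0.29671371 0.27040186] [0.5230532  0.03226114 0.66641063]
[[447.51106156 444.80262995]
 [453.78500961 412.03747701]]
```

View pics/s6c.png

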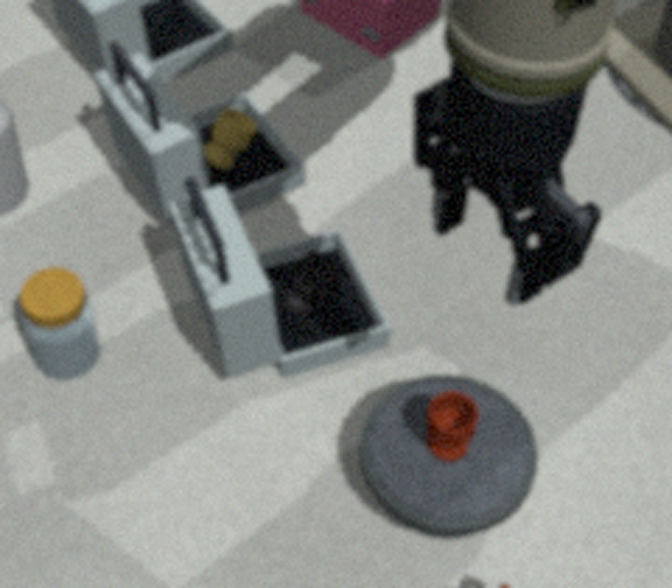

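The red cup stands upright in the middle of the turntable at about (452,430). Now I close the left (dark) case by going over its open bar at about (0.633, 0.089, 0.167).

Call:
arm_command --targets '[{"delta_pos": [0.145,-0.273,-0.013],"twist": [0,0,0.992],"hand": 0.45},{"delta_pos": [0.145,-0.273,-0.013],"twist": [0,0,0.992],"hand": 0.45},{"delta_pos": [0.145,-0.273,-0.013],"twist": [0,0,0.992],"hand": 0.45},{"delta_pos": [0.145,-0.273,-0.013],"twist": [0,0,0.992],"hand": 0.45},{"delta_pos": [0.145,-0.273,-0.013],"twist": [0,0,0.992],"hand": 0.45}]' --newtons 40

```text
t: 24.95
eef_pos: [0.5507, 0.2414, 0.2638]
tcp_rot: [0.968, 0.251, 0.0, -0.0]
force: [-0.3, 0.3, -0.4]
width: 0.448
finger_force: 0.0
```

Call:
arm_command --targets '[{"delta_pos": [0.145,-0.273,-0.013],"twist": [0,0,0.992],"hand": 0.45},{"delta_pos": [0.145,-0.273,-0.013],"twist": [0,0,0.992],"hand": 0.45},{"delta_pos": [0.145,-0.273,-0.013],"twist": [0,0,0.992],"hand": 0.45},{"delta_pos": [0.145,-0.273,-0.013],"twist": [0,0,0.992],"hand": 0.45},{"delta_pos": [0.145,-0.273,-0.013],"twist": [0,0,0.992],"hand": 0.45}]'

```text
t: 25.45
eef_pos: [0.5797, 0.1867, 0.2612]
tcp_rot: [0.91, 0.414, 0.0, 0.0]
force: [0.2, 0.2, 0.1]
width: 0.455
finger_force: 0.0
```

Call:
arm_command --targets '[{"delta_pos": [0.145,-0.273,-0.013],"twist": [0,0,0.992],"hand": 0.45},{"delta_pos": [0.145,-0.273,-0.013],"twist": [0,0,0.992],"hand": 0.45},{"delta_pos": [0.145,-0.273,-0.013],"twist": [0,0,0.992],"hand": 0.45},{"delta_pos": [0.145,-0.273,-0.013],"twist": [0,0,0.992],"hand": 0.45},{"delta_pos": [0.145,-0.273,-0.013],"twist": [0,0,0.992],"hand": 0.45}]'

```text
t: 25.95
eef_pos: [0.6087, 0.1321, 0.2586]
tcp_rot: [0.826, 0.564, 0.0, 0.0]
force: [0.4, -0.3, 0.6]
width: 0.454
finger_force: 0.0
```

Call:
arm_command --targets '[{"delta_pos": [0.145,-0.273,-0.013],"twist": [0,0,0.992],"hand": 0.45},{"delta_pos": [0.145,-0.273,-0.013],"twist": [0,0,0.992],"hand": 0.45},{"delta_pos": [0.145,-0.273,-0.013],"twist": [0,0,0.992],"hand": 0.45},{"delta_pos": [0.145,-0.273,-0.013],"twist": [0,0,0.992],"hand": 0.45},{"delta_pos": [0,0,0],"twist": [0,0,0],"hand": 0.45}]'

```text
t: 26.45
eef_pos: [0.6321, 0.0875, 0.2562]
tcp_rot: [0.741, 0.672, -0.0, 0.0]
force: [-0.9, -0.3, 0.1]
width: 0.45
finger_force: 0.0
```

```bash
python3 - <<'E'
from pose import *
s=ctrl.get_state();y=R.from_quat(s['tcp_rot']).as_matrix()[:,1];print(s['eef_pos'],np.degrees(np.arctan2(y[1],y[0])))
snap('top','t3.png')
print('bottle,jar base approx',ray('top',[(395,100),(291,113)],[.165,.09]))
print('L open bar px',proj('top',W(B['L'],np.array([[.091,0,.167]]))),proj('top',[s['eef_pos']]))
th=np.linspace(1.65,.8,9);a=th+np.arctan2(30,142);q=np.c_[-.14513*np.cos(a),.14513*np.sin(a)];d=np.diff(q,axis=0)/.04
for k in'LM':
    p=B[k];print(k,np.c_[d[:,0]*np.cos(p[2]),d[:,0]*np.sin(p[2]),d[:,1]].round(2).tolist())
E
```

```text
[0.63212062 0.08754717 0.25623824] -5.613535535737294
bottle,jar base approx [[ 0.74818654 -0.16355986  0.165     ]
 [ 0.75389859  0.04621528  0.09      ]]
L open bar px [[270.34669896 155.98774647]] [[269.91693857 140.48313224]]
L [[-0.37, 0.04, 0.09], [-0.38, 0.04, 0.05], [-0.38, 0.04, 0.01], [-0.38, 0.04, -0.03], [-0.38, 0.04, -0.07], [-0.37, 0.04, -0.11], [-0.35, 0.03, -0.15], [-0.33, 0.03, -0.19]]
M [[-0.37, -0.02, 0.09], [-0.38, -0.02, 0.05], [-0.38, -0.03, 0.01], [-0.38, -0.02, -0.03], [-0.38, -0.02, -0.07], [-0.37, -0.02, -0.11], [-0.35, -0.02, -0.15], [-0.34, -0.02, -0.19]]
```

The open bar was seen at (271,155) and predicted at (270,156), so they agree. I descend, grip and carry it forward.

Call:
arm_command --targets '[{"delta_pos": [0,0.03,-0.65],"twist": [0,0,0],"hand": 0.45},{"delta_pos": [0,0,-0.65],"twist": [0,0,0],"hand": 0.45},{"delta_pos": [0,0,-0.65],"twist": [0,0,0],"hand": 0.45},{"delta_pos": [0,0,-0.65],"twist": [0,0,0],"hand": 0.45},{"delta_pos": [0,0,0],"twist": [0,0,0],"hand": 0.45}]'

```text
t: 27.0
eef_pos: [0.6285, 0.0907, 0.1475]
tcp_rot: [0.741, 0.671, -0.003, -0.003]
force: [-0.6, 0.0, -0.9]
width: 0.452
finger_force: 0.0
```

Call:
arm_command --targets '[{"delta_pos": [0,0,0],"twist": [0,0,0],"hand": 0},{"delta_pos": [0,0,0],"twist": [0,0,0],"hand": 0},{"delta_pos": [0,0,0],"twist": [0,0,0],"hand": 0},{"delta_pos": [0,0,0],"twist": [0,0,0],"hand": 0},{"delta_pos": [0,0,0],"twist": [0,0,0],"hand": 0}]'

```text
t: 27.5
eef_pos: [0.6331, 0.0904, 0.1545]
tcp_rot: [0.741, 0.672, 0.002, 0.001]
force: [0.2, 2.4, 6.1]
width: 0.094
finger_force: 39.5
```

Call:
arm_command --targets '[{"delta_pos": [-0.37,0.04,0.09],"twist": [0,0,0],"hand": 0},{"delta_pos": [-0.38,0.04,0.05],"twist": [0,0,0],"hand": 0},{"delta_pos": [-0.38,0.04,0.01],"twist": [0,0,0],"hand": 0},{"delta_pos": [-0.38,0.04,-0.03],"twist": [0,0,0],"hand": 0},{"delta_pos": [-0.38,0.04,-0.07],"twist": [0,0,0],"hand": 0}]'

```text
t: 28.0
eef_pos: [0.5574, 0.0984, 0.1564]
tcp_rot: [0.741, 0.672, 0.002, 0.001]
force: [1.8, 2.7, 2.0]
width: 0.096
finger_force: 40.7
```

Call:
arm_command --targets '[{"delta_pos": [-0.37,0.04,-0.11],"twist": [0,0,0],"hand": 0},{"delta_pos": [-0.35,0.03,-0.15],"twist": [0,0,0],"hand": 0},{"delta_pos": [-0.33,0.03,-0.19],"twist": [0,0,0],"hand": 0},{"delta_pos": [-0.3,0.03,-0.21],"twist": [0,0,0],"hand": 0},{"delta_pos": [-0.27,0.03,-0.24],"twist": [0,0,0],"hand": 0}]'

```text
t: 28.5
eef_pos: [0.4921, 0.105, 0.1195]
tcp_rot: [0.741, 0.672, 0.002, 0.001]
force: [4.2, 2.5, -2.0]
width: 0.099
finger_force: 41.1
```

Call:
arm_command --targets '[{"delta_pos": [-0.24,0.03,-0.26],"twist": [0,0,0],"hand": 0},{"delta_pos": [0,0,0],"twist": [0,0,0],"hand": 0},{"delta_pos": [0,0,0],"twist": [0,0,0],"hand": 0.45},{"delta_pos": [0,0,0.2],"twist": [0,0,0],"hand": 0.45},{"delta_pos": [0,0,0.8],"twist": [0,0,0],"hand": 0.45}]'

```text
t: 29.0
eef_pos: [0.4798, 0.1051, 0.1457]
tcp_rot: [0.741, 0.672, -0.003, -0.002]
force: [-0.0, -1.1, -0.4]
width: 0.452
finger_force: 0.0
```

Call:
arm_command --targets '[{"delta_pos": [0,0,0.8],"twist": [0,0,0],"hand": 0.45},{"delta_pos": [0,0,0.8],"twist": [0,0,0],"hand": 0.45},{"delta_pos": [0,0,0.8],"twist": [0,0,0],"hand": 0.45},{"delta_pos": [0,0,0.4],"twist": [0,0,0],"hand": 0.45},{"delta_pos": [0,0,0],"twist": [0,0,0],"hand": 0.45}]'

```text
t: 29.5
eef_pos: [0.4836, 0.1056, 0.2633]
tcp_rot: [0.741, 0.672, 0.002, 0.002]
force: [0.2, -0.3, -0.1]
width: 0.447
finger_force: 0.0
```

```bash
python3 - <<'E'
from pose import *
s=ctrl.get_state();y=R.from_quat(s['tcp_rot']).as_matrix()[:,1];print(s['eef_pos'],np.degrees(np.arctan2(y[1],y[0])))
p=B['M']+[.001,0,0];t=W(p,np.array([[.091,0,.26]]))[0];print(t,(t-s['eef_pos'])/.04)
E
```

```text
[0.48362845 0.10564982 0.2633037 ] -5.6012459718733725
[ 0.62275174 -0.09148281  0.26      ] [ 3.47808233 -4.92831566 -0.0825924 ]
```

Call:
arm_command --targets '[{"delta_pos": [0.5,-0.705,-0.01],"twist": [0,0,0.33],"hand": 0.45},{"delta_pos": [0.5,-0.705,-0.01],"twist": [0,0,0.33],"hand": 0.45},{"delta_pos": [0.5,-0.705,-0.01],"twist": [0,0,0.33],"hand": 0.45},{"delta_pos": [0.5,-0.705,-0.01],"twist": [0,0,0.33],"hand": 0.45},{"delta_pos": [0.5,-0.705,-0.01],"twist": [0,0,0.33],"hand": 0.45}]'

```text
t: 30.0
eef_pos: [0.5817, -0.0366, 0.2554]
tcp_rot: [0.701, 0.714, -0.001, -0.001]
force: [1.1, 0.1, 0.4]
width: 0.447
finger_force: 0.0
```

Call:
arm_command --targets '[{"delta_pos": [0.5,-0.705,-0.01],"twist": [0,0,0.33],"hand": 0.45},{"delta_pos": [0.48,-0.7,-0.01],"twist": [0,0,0.33],"hand": 0.45},{"delta_pos": [0,0,0],"twist": [0,0,0],"hand": 0.45},{"delta_pos": [0,0,0],"twist": [0,0,0],"hand": 0.45},{"delta_pos": [0,0,0],"twist": [0,0,0],"hand": 0.45}]'

```text
t: 30.5
eef_pos: [0.6203, -0.0908, 0.2557]
tcp_rot: [0.684, 0.729, -0.0, -0.001]
force: [-0.2, -0.0, -0.7]
width: 0.448
finger_force: 0.0
```

Call:
arm_command --targets '[{"delta_pos": [0,0,-0.67],"twist": [0,0,0],"hand": 0.45},{"delta_pos": [0,0,-0.67],"twist": [0,0,0],"hand": 0.45},{"delta_pos": [0,0,-0.67],"twist": [0,0,0],"hand": 0.45},{"delta_pos": [0,0,-0.67],"twist": [0,0,0],"hand": 0.45},{"delta_pos": [0,0,0],"twist": [0,0,0],"hand": 0.45}]'

```text
t: 31.0
eef_pos: [0.6175, -0.0896, 0.1448]
tcp_rot: [0.684, 0.73, -0.002, -0.004]
force: [-0.4, 0.3, -0.3]
width: 0.45
finger_force: 0.0
```

Call:
arm_command --targets '[{"delta_pos": [0,0,0],"twist": [0,0,0],"hand": 0},{"delta_pos": [0,0,0],"twist": [0,0,0],"hand": 0},{"delta_pos": [0,0,0],"twist": [0,0,0],"hand": 0},{"delta_pos": [0,0,0],"twist": [0,0,0],"hand": 0},{"delta_pos": [0,0,0],"twist": [0,0,0],"hand": 0}]'

```text
t: 31.5
eef_pos: [0.6225, -0.0913, 0.152]
tcp_rot: [0.684, 0.729, 0.001, 0.002]
force: [1.5, 3.6, 6.0]
width: 0.094
finger_force: 39.5
```

Call:
arm_command --targets '[{"delta_pos": [-0.37,-0.02,0.09],"twist": [0,0,0],"hand": 0},{"delta_pos": [-0.38,-0.02,0.05],"twist": [0,0,0],"hand": 0},{"delta_pos": [-0.38,-0.03,0.01],"twist": [0,0,0],"hand": 0},{"delta_pos": [-0.38,-0.02,-0.03],"twist": [0,0,0],"hand": 0},{"delta_pos": [-0.38,-0.02,-0.07],"twist": [0,0,0],"hand": 0}]'

```text
t: 32.0
eef_pos: [0.5463, -0.0967, 0.1535]
tcp_rot: [0.684, 0.729, 0.001, 0.002]
force: [3.3, -2.7, -0.8]
width: 0.093
finger_force: 40.4
```

Call:
arm_command --targets '[{"delta_pos": [-0.37,-0.02,-0.11],"twist": [0,0,0],"hand": 0},{"delta_pos": [-0.35,-0.02,-0.15],"twist": [0,0,0],"hand": 0},{"delta_pos": [-0.33,-0.02,-0.19],"twist": [0,0,0],"hand": 0},{"delta_pos": [-0.3,-0.02,-0.21],"twist": [0,0,0],"hand": 0},{"delta_pos": [-0.27,-0.02,-0.24],"twist": [0,0,0],"hand": 0}]'

```text
t: 32.5
eef_pos: [0.4812, -0.101, 0.1169]
tcp_rot: [0.684, 0.729, 0.0, 0.002]
force: [3.5, -3.1, -0.9]
width: 0.094
finger_force: 40.4
```

Call:
arm_command --targets '[{"delta_pos": [-0.24,-0.02,-0.26],"twist": [0,0,0],"hand": 0},{"delta_pos": [0,0,0],"twist": [0,0,0],"hand": 0},{"delta_pos": [0,0,0],"twist": [0,0,0],"hand": 0.45},{"delta_pos": [0,0,0.2],"twist": [0,0,0],"hand": 0.45},{"delta_pos": [0,0,0.8],"twist": [0,0,0],"hand": 0.45}]'

```text
t: 33.0
eef_pos: [0.4686, -0.0998, 0.143]
tcp_rot: [0.684, 0.729, -0.001, -0.003]
force: [-0.7, -1.4, 0.2]
width: 0.449
finger_force: 0.0
```

Call:
arm_command --targets '[{"delta_pos": [0,0,0.8],"twist": [0,0,0],"hand": 0.45},{"delta_pos": [0,0,0.8],"twist": [0,0,0],"hand": 0.45},{"delta_pos": [0,0,0.8],"twist": [0,0,0],"hand": 0.45},{"delta_pos": [-0.8,0,0.4],"twist": [0,0,0],"hand": 0.45},{"delta_pos": [-0.8,0,0],"twist": [0,0,0],"hand": 0.45}]'

```text
t: 33.5
eef_pos: [0.408, -0.101, 0.2615]
tcp_rot: [0.684, 0.73, 0.001, 0.002]
force: [-0.1, 0.0, 0.1]
width: 0.452
finger_force: 0.0
```

Call:
arm_command --targets '[{"delta_pos": [0,0,0],"twist": [0,0,0],"hand": 0.45},{"delta_pos": [0,0,0],"twist": [0,0,0],"hand": 0.45},{"delta_pos": [0,0,0],"twist": [0,0,0],"hand": 0.45},{"delta_pos": [0,0,0],"twist": [0,0,0],"hand": 0.45},{"delta_pos": [0,0,0],"twist": [0,0,0],"hand": 0.45}]'

```text
t: 34.0
eef_pos: [0.4073, -0.1006, 0.2571]
tcp_rot: [0.684, 0.729, -0.0, -0.0]
force: [0.1, 0.1, 0.0]
width: 0.448
finger_force: 0.0
```

Call:
arm_command --targets '[{"delta_pos": [0,0,0],"twist": [0,0,0],"hand": 0.45},{"delta_pos": [0,0,0],"twist": [0,0,0],"hand": 0.45},{"delta_pos": [0,0,0],"twist": [0,0,0],"hand": 0.45},{"delta_pos": [0,0,0],"twist": [0,0,0],"hand": 0.45},{"delta_pos": [0,0,0],"twist": [0,0,0],"hand": 0.45}]'

```text
t: 34.5
eef_pos: [0.407, -0.1007, 0.2573]
tcp_rot: [0.684, 0.729, 0.0, -0.0]
force: [0.4, -0.3, 1.1]
width: 0.447
finger_force: 0.0
```

Call:
arm_command --targets '[{"delta_pos": [0,0,0],"twist": [0,0,0],"hand": 0.45},{"delta_pos": [0,0,0],"twist": [0,0,0],"hand": 0.45},{"delta_pos": [0,0,0],"twist": [0,0,0],"hand": 0.45},{"delta_pos": [0,0,0],"twist": [0,0,0],"hand": 0.45},{"delta_pos": [0,0,0],"twist": [0,0,0],"hand": 0.45}]'

```text
t: 35.0
eef_pos: [0.407, -0.1007, 0.2573]
tcp_rot: [0.684, 0.729, 0.0, -0.0]
force: [0.1, 0.3, 0.1]
width: 0.45
finger_force: 0.0
```

```bash
python3 - <<'E'
from pose import *
s=ctrl.get_state();print(s['eef_pos'],s['t'])
b=snap('scene','s7.png')[80:380,120:420]
cv2.imwrite('pics/s7c.png',cv2.resize(np.clip(b*1.4,0,255).astype('uint8'),None,fx=2,fy=2,interpolation=cv2.INTER_CUBIC))
for k in'LM':
    print(k,((proj('scene',W(B[k],loc))-[120,80])*2).round().tolist())
E
```

```text
[ 0.40695773 -0.10070618  0.2573342 ] 35.0
L [[301.0, 313.0], [266.0, 238.0], [342.0, 217.0], [381.0, 288.0], [392.0, 251.0]]
M [[250.0, 200.0], [209.0, 144.0], [274.0, 119.0], [318.0, 172.0], [322.0, 144.0]]
```

View pics/s7c.png

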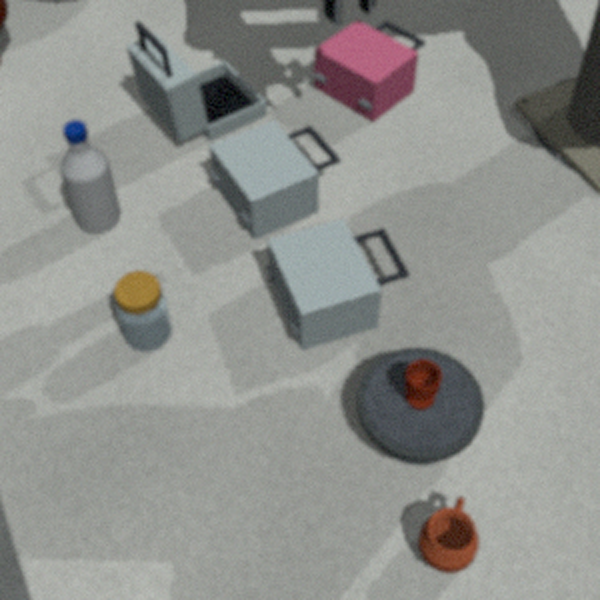

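Both cases that hold cups are shut, with corners and bars where the model puts them. The empty case is wide open at (190,85). The cup stands upright on the turntable at (423,385), and the bystanders are undisturbed.

```bash
python3 -c "from plant import ctrl; print(ctrl.hand_in())"
```

```text
the job is handed in; nothing more can be done
None
```

The job is handed in at about 35 s: all three cases were opened first, the red cup stands upright mid-turntable, the buff and dark cups' cases are shut, and the empty one stays wide open; the hand-in gave no verdict.

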